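Rotate and restock the reagent bottles and jars

TASK

Restock the two blue stock trays, first in, first out: first pull the older bottle and the older jar forward, each to the front end of its own tray close to the low front lip, and only then take the two new round bottles and the new wide jar of the same kinds from the middle of the bench and stand each in its own kind's tray, in the row behind the older one. Everything must stand upright on the tray floor, set down gently and not dropped; leave the square bottle, the small jar and the steel beaker where they are.

Things in the scene. Friction and masses are not known exactly. Their poses are not given: they have to be found in the camera images.
- old_bottle: Round amber glass bottle, 44 mm diameter, 90 mm tall, 0.12 kg: body straight to 46 mm height, sloping shoulder to 62 mm, 26 mm neck, ribbed black cap 32 mm in diameter from 67 to 90 mm (grip it there). Origin: centre of underside, z up. This is the older one: it stands in the middle or rear part of the bottle tray at the start.
- old_jar: Squat round amber glass wide-mouth jar, 48 mm diameter, 66 mm tall, 0.13 kg, with a wide black cap 50 mm in diameter from 47 to 66 mm height (grip it there). Origin: centre of underside, z up. This is the older one: it stands in the middle or rear part of the jar tray at the start.
- new_bottle_1: Round amber glass bottle, 44 mm diameter, 90 mm tall, 0.12 kg: body straight to 46 mm height, sloping shoulder to 62 mm, 26 mm neck, ribbed black cap 32 mm in diameter from 67 to 90 mm (grip it there). Origin: centre of underside, z up. New stock, like the older bottle, standing among other vessels in the middle of the bench; the two new bottles are interchangeable.
- new_bottle_2: Round amber glass bottle, 44 mm diameter, 90 mm tall, 0.12 kg: body straight to 46 mm height, sloping shoulder to 62 mm, 26 mm neck, ribbed black cap 32 mm in diameter from 67 to 90 mm (grip it there). Origin: centre of underside, z up. New stock, as new_bottle_1; interchangeable with it.
- new_jar: Squat round amber glass wide-mouth jar, 48 mm diameter, 66 mm tall, 0.13 kg, with a wide black cap 50 mm in diameter from 47 to 66 mm height (grip it there). Origin: centre of underside, z up. New stock, like the older jar, standing among other vessels in the middle of the bench.
- bottle_tray: Fixed blue plastic one-row tray, 194 (x) x 78 mm (y). Front = its -x end, nearest the robot, lip 10 mm high; back wall 40, sides 18 mm. Floor top 4 mm above bench; inside x -93..93, y -35..35 mm, room for three, about x = -60 (front), 0, 60. Origin: centre of underside. Holds the older bottle at the start; left or right of the new stock.
- jar_tray: Fixed blue plastic one-row tray, 194 (x) x 78 mm (y). Front = its -x end, nearest the robot, lip 10 mm high; back wall 40, sides 18 mm. Floor top 4 mm above bench; inside x -93..93, y -35..35 mm, room for three, about x = -60 (front), 0, 60. Origin: centre of underside. Holds the older jar at the start; left or right of the new stock.
- square_bottle: Amber glass bottle with a square body 42 x 42 mm and 90 mm tall, with the same black cap as the round bottles (32 mm). A bystander among the new stock: leave it standing where it is. Origin: centre of its underside.
- small_jar: Small amber glass jar, 34 mm in diameter and 46 mm tall, with a black cap. A bystander among the new stock: leave it standing where it is. Origin: centre of its underside.
- beaker: Open stainless steel beaker, 48 mm in diameter at the rim and 60 mm tall. A bystander among the new stock: leave it standing where it is. Origin: centre of its underside.
Things that resemble listed ones, but are neither listed nor needed, are in the scene too. What is shaped like the old_jar but green is not meant.

How it is judged (in metres and radians):
On the way, in this order (a step that is already met when the one before it is completed fails the run):
1. the older bottle and the older jar stand at the front ends of their trays, before any new one stands in a tray (y of old_bottle in the frame of bottle_tray between -0.025 and 0.025 m and z of old_bottle in the frame of bottle_tray below 0.01 m and angle between each of old_bottle, old_jar's own z axis and vertical below 0.15 rad and linear speed of each of old_bottle, old_jar below 0.03 m/s and x of old_bottle in the frame of bottle_tray between -0.085 and -0.045 m and y of old_jar in the frame of jar_tray between -0.025 and 0.025 m and z of old_jar in the frame of jar_tray below 0.01 m and x of old_jar in the frame of jar_tray between -0.085 and -0.045 m and horizontal distance between each of new_bottle_1, new_bottle_2, new_jar and bottle_tray above 0.1 m and horizontal distance between each of new_bottle_1, new_bottle_2, new_jar and jar_tray above 0.1 m), for 0.2 s.
2. the two new bottles and the new jar stand behind the older ones, each in its own kind's tray (y of old_bottle in the frame of bottle_tray between -0.025 and 0.025 m and z of each of old_bottle, new_bottle_1, new_bottle_2 in the frame of bottle_tray below 0.01 m and angle between each of old_bottle, old_jar, new_bottle_1, new_bottle_2, new_jar's own z axis and vertical below 0.15 rad and linear speed of each of old_bottle, old_jar, new_bottle_1, new_bottle_2, new_jar below 0.03 m/s and x of old_bottle in the frame of bottle_tray between -0.085 and -0.045 m and y of old_jar in the frame of jar_tray between -0.025 and 0.025 m and z of each of old_jar, new_jar in the frame of jar_tray below 0.01 m and x of old_jar in the frame of jar_tray between -0.085 and -0.045 m and y of new_bottle_1 in the frame of bottle_tray between -0.025 and 0.025 m and x of new_bottle_1 in the frame of bottle_tray between -0.04 and 0.085 m and y of new_bottle_2 in the frame of bottle_tray between -0.025 and 0.025 m and x of new_bottle_2 in the frame of bottle_tray between -0.04 and 0.085 m and y of new_jar in the frame of jar_tray between -0.025 and 0.025 m and x of new_jar in the frame of jar_tray between -0.04 and 0.085 m), for 0.2 s.
At the end, for the whole second after the job is handed in: Both older ones stand at the front of their trays (centre at least 45 mm ahead of the tray's centre), the new bottles and new jar behind them in their kind's tray (centre at most 40 mm ahead of the tray's centre); all five on the tray floor, upright within 0.15 rad, at rest and released (all of step 2); the robot touches nothing.
It fails at once if the square bottle is moved by more than 30 mm or tipped (distance of square_bottle from where it was at the start of the episode above 0.03 m or angle between square_bottle's own z axis and vertical above 0.5 rad).
It fails at once if the small jar is moved by more than 30 mm or tipped (distance of small_jar from where it was at the start of the episode above 0.03 m or angle between small_jar's own z axis and vertical above 0.5 rad).
It fails at once if the beaker is moved by more than 30 mm or tipped (distance of beaker from where it was at the start of the episode above 0.03 m or angle between beaker's own z axis and vertical above 0.5 rad).
It fails at once if a bottle or jar is dropped into a tray (it comes down onto the floor at more than 0.7 m/s) ((linear speed of old_bottle above 0.7 m/s and height (world z) of old_bottle below 0.03 m and horizontal distance between old_bottle and bottle_tray below 0.1 m) or (linear speed of new_bottle_1 above 0.7 m/s and height (world z) of new_bottle_1 below 0.03 m and horizontal distance between new_bottle_1 and bottle_tray below 0.1 m) or (linear speed of new_bottle_2 above 0.7 m/s and height (world z) of new_bottle_2 below 0.03 m and horizontal distance between new_bottle_2 and bottle_tray below 0.1 m) or (linear speed of old_jar above 0.7 m/s and height (world z) of old_jar below 0.03 m and horizontal distance between old_jar and jar_tray below 0.1 m) or (linear speed of new_jar above 0.7 m/s and height (world z) of new_jar below 0.03 m and horizontal distance between new_jar and jar_tray below 0.1 m)).
It also fails if it takes over 99 s, if anything falls off the work surface, if the arm or the gripper's body presses on something with over 40 N, if the wrist force passes 120 N, or if a joint passes its speed limit or range.

ROBOT

A 6-joint arm with a two-finger parallel gripper is mounted at the origin on the work surface. World frame = base frame: x ahead of the robot, y to its left, z up, the work surface at z = 0. Lengths are in m, angles in degrees, forces in N, time in s.
With the tool pointing down it reaches from about 0.4 to 0.825 m from the base axis. Payload 7 kg.
Tool frame: the origin (TCP) lies at the very end of the fingers, on their centre line; the grasp point (between the pads) lies 19 mm behind it (ctrl.pinch_z is the distance from the TCP to the grasp point, in m); z points along the fingers, x is the direction in which the jaws open and shut, and the axes are right-handed (so a half turn about z gives the same grasp; the last joint's range is limited). The gripper opens to 88 mm and grips with 3 to 60 N. Pads are 19 mm wide; open, the fingers measure 130 mm over their backs; the gripper's body (78 mm by 193 mm) begins 47 mm behind the grasp point.
Start: joints at [86.522, 20.546, 0.682, 0, -70.136, -16.507], TCP at [0.231, 0.634, 0.227] pointing down, gripper open.
Joint ranges: [-176.03, 176.03], [-82.01, 121.73], [-58.28, 71.71], [-173.87, 95.51], [-174.79, -0.11], [-173.66, 173.66]. Speed limits (degrees/s): [136.94, 136.94, 172.46, 180, 180, 180].

INTERFACE

Orientations are given as [roll, pitch, yaw] about the fixed x, y, z axes, in that order (R = Rz(yaw) Ry(pitch) Rx(roll)).
In Python, from plant import ctrl gives the robot as it stands.
- The arm moves only by the tool carry_out, never from a script. Its argument "increments" is a list of rows, each a list of 7 numbers: the turn, a rotation vector about the world's x, y, z in degrees, then the shift along the world's x, y, z in mm, then the closure, from 0 (fully open) to 1 (shut). In form: [[ax, ay, az, dx, dy, dz, grip], ...]. A call has 1 to 20 rows; each row is the pose to reach, as a shift and turn from the pose commanded when the call began; what a row does not reach only later rows make up. A row lasts 1/8 s, in which the tool goes at most 62.5 mm and 10.7 degrees, less where a joint would pass 70% of its speed; a pose out of reach is approached as far as the arm can. A call with a gripper value outside its range is refused whole. The fingers move at their own pace and stop on an object; the grip force is fixed at half the most. Time passes only in rows, so rows that repeat a pose let the fingers close. It gives the time, the measured TCP pose, the force and the opening at its end, in the units of the state.
- ctrl.get_obs(): the state, without advancing time (a new reading comes with each control period).
- ctrl.snapshot(name): name is "scene" or "top" or "wrist"; returns a dict with "pixels" (384x512x3 uint8, blue, green, red), "intrinsics" (3x3 intrinsics, pixels), "rvec" (rotation vector, rad) and "tvec" (3), from world to camera coordinates, as OpenCV has them; the wrist camera has in their place "hand_eye" (4x4, takes a point from camera to tool coordinates, whose origin is the TCP and whose axes are the tool frame's). Camera axes: x right, y down, z forward; pixel columns grow to the right and rows downward; lengths in m; the calibration is good to about 2 mm. A picture is of the moment at which its call begins: read the wrist's pose just before it. There is no depth.
- ctrl.close_job(): hands the job in, once; it reports no verdict.
Trained networks look in a picture, given as the dict that the camera call returned (one of the last four; its "shot" number tells which), for a name from the list of things; names that differ only in an ending like _2 or _b are one class to them, and where a whole thing is asked for, a point or a joint stands for the part that bears it (a point fixed in the world has none). Each returns a list of dicts, best first, with "confidence" (0 to 1); they miss things now and then, are a little off and sometimes report something else, mostly with a low value. They report only what shows in the picture. A call takes as long as a camera call. They do not tell look-alikes from the thing itself.
- ctrl.search_frame(picture, label): "centre" ([x, y, z] in m, in world coordinates, good to about 4 mm: the middle of the surface that is visible of it).
- ctrl.outline_of(picture, label): "pixels" (384x512 bool, what is visible of it).
The state is a dict: "clock": time; "joint_pos": joint angles; "qvel": joint speeds; "tau": joint torques, N m; "tool_pos": TCP position; "orientation": TCP orientation; "force": force on the tool from outside, world axes, zero at the start; "moment": the same for the moment, N m; "opening": finger opening in m.
Only numpy, scipy, OpenCV 4.12 (cv2) and the standard library are available. Lean on these libraries where they do the work, as an engineer would, in place of code of your own. Each camera call takes 0.05 s, during which the arm holds its last target. There are 200 camera calls.

## Working session

There is one attempt and no reset: what is moved stays moved. The work goes in short steps, Python scripts to look and compute and a tool call to move; the robot and the scene stay as the last step left them, time stands still between calls to the robot, and variables do not carry over. Pictures are saved under pics/ and viewed, about 12 in all and at most 16, crops included, and the job is handed in when it is done.

Besides the shell and the picture viewer there is one more tool, called after ">>>" as name(argument=value, ...), one argument or row to a line, values as JSON. carry_out: Moves the arm, as the interface text tells. Its arguments: {"type":"object","properties":{"increments":{"type":"array"}},"required":["increments"]}

```bash
mkdir -p pics
cat > h.py <<'E'
import numpy as np, cv2
from plant import ctrl
def look(names,cams=("top","scene")):
    for c in cams:
        s=ctrl.snapshot(c)
        for n in names:
            for d in ctrl.search_frame(s,n)[:6]:
                if d["confidence"]>.2:
                    print(c,n,np.round(d["centre"],3),round(d["confidence"],2),px(s,d["centre"]) if "rvec" in s else "")
    return s
def px(s,p):
    q,_=cv2.projectPoints(np.array([p],float),s["rvec"],s["tvec"],s["intrinsics"],None); return q.ravel().round().astype(int).tolist()
def ray(s,uv,z):
    R,_=cv2.Rodrigues(s["rvec"]); d=R.T@np.linalg.inv(s["intrinsics"])@[*uv,1]; o=-R.T@np.ravel(s["tvec"])
    return o+d*(z-o[2])/d[2]
E
python3 - <<'E'
from h import *
o=ctrl.get_obs(); print({k:np.round(v,3).tolist() for k,v in o.items()}, ctrl.pinch_z)
for c in("top","scene"):
    s=ctrl.snapshot(c); cv2.imwrite(f"pics/{c}.png",cv2.resize(s["pixels"],(800,600),interpolation=cv2.INTER_CUBIC))
look(["old_bottle","old_jar","bottle_tray","jar_tray","square_bottle","small_jar","beaker"])
E
```

```text
{'clock': 0.0, 'joint_pos': [86.523, 20.59, 0.634, -0.019, -70.135, -16.505], 'qvel': [-0.011, 0.036, 0.05, -0.05, -0.066, 0.055], 'tau': [0.001, -58.272, 29.306, 6.997, 0.007, -0.0], 'tool_pos': [0.231, 0.634, 0.226], 'orientation': [-179.991, -0.092, -109.989], 'force': [-0.273, 0.604, -0.989], 'moment': [0.033, -0.007, 0.004], 'opening': 0.088} 0.0188
top old_bottle [ 0.542 -0.297  0.06 ] 0.7 [379, 228]
top old_jar [0.699 0.248 0.066] 0.93 [173, 133]
top old_jar [0.598 0.283 0.068] 0.76 [150, 168]
top bottle_tray [ 0.493 -0.295  0.005] 0.89 [369, 250]
top jar_tray [0.529 0.285 0.007] 0.89 [150, 199]
top square_bottle [0.563 0.039 0.058] 0.78 [244, 198]
top square_bottle [ 0.492 -0.291  0.004] 0.58 [368, 250]
top small_jar [ 0.562 -0.054  0.044] 0.5 [281, 205]
top beaker [ 0.661 -0.112  0.027] 0.72 [308, 173]
scene old_bottle [ 0.551 -0.291  0.056] 0.87 [197, 132]
scene old_jar [0.614 0.293 0.067] 0.87 [340, 264]
scene old_jar [0.713 0.259 0.062] 0.86 [293, 281]
scene bottle_tray [ 0.49  -0.299  0.01 ] 0.96 [214, 136]
scene jar_tray [ 0.53   0.293 -0.001] 0.76 [361, 264]
scene square_bottle [0.58  0.058 0.052] 0.93 [273, 201]
scene small_jar [ 0.571 -0.045  0.032] 0.62 [248, 185]
scene small_jar [0.529 0.295 0.001] 0.28 [362, 263]
scene beaker [ 0.66  -0.099  0.04 ] 0.76 [207, 187]
```

View pics/top.png

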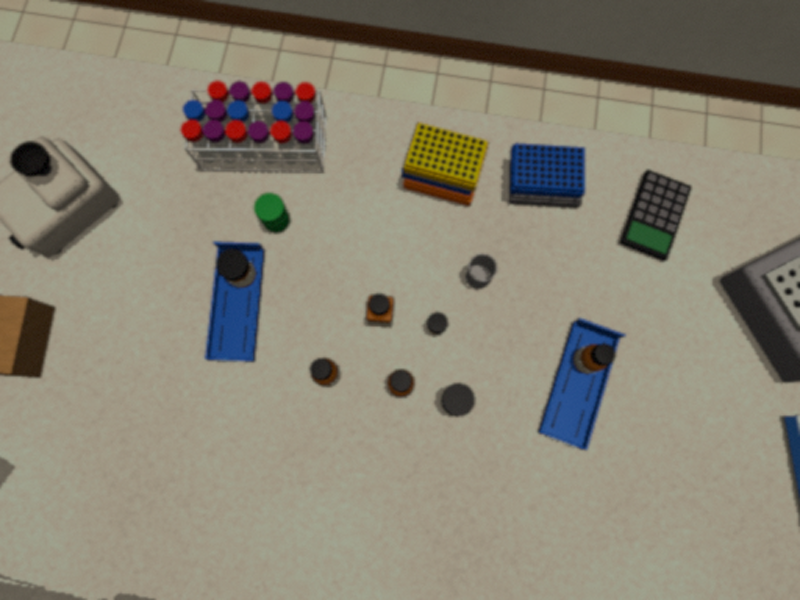

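View pics/scene.png

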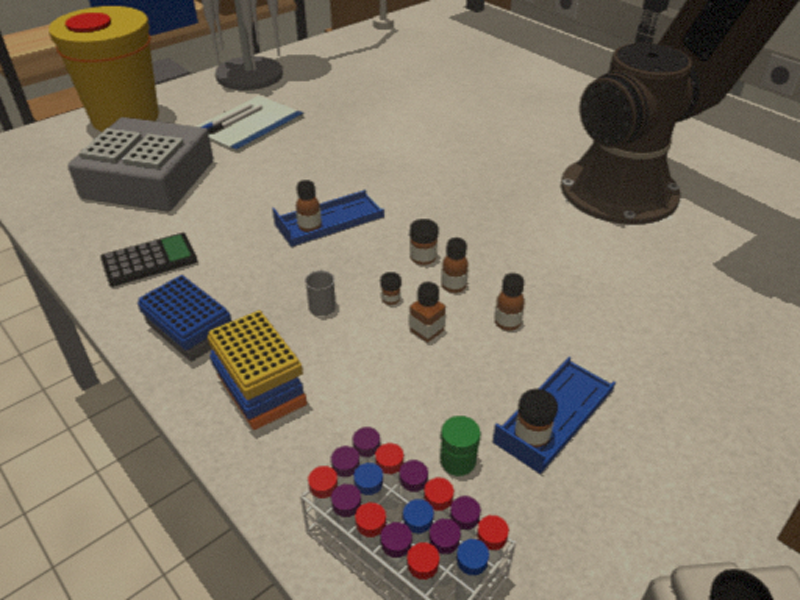

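Run:
```python
from h import *
s=ctrl.snapshot("top"); k=.64
P=dict(nb1=(323,371,.09),nb2=(400,382,.09),nj=(457,400,.066),sq=(379,305,.09),sj=(437,322,.046),bk=(480,265,.06),oj=(234,265,.07),ob=(602,354,.094),
btF1=(540,432,.008),btF2=(587,447,.008),btB1=(580,322,.04),btB2=(622,337,.04),jtF1=(207,359,.008),jtF2=(254,360,.008),jtB1=(216,242,.04),jtB2=(264,245,.04))
for n,(u,v,z) in P.items(): print(n,ray(s,(u*k,v*k),z).round(3))
for n in("new_bottle","new_bottle_1","new_jar"):
  try: look([n])
  except Exception as e: print(n,e)
for t in("bottle_tray","jar_tray"):
  for c in("top","scene"):
    s=ctrl.snapshot(c); m=ctrl.outline_of(s,t)[0]["pixels"]; 
    v,u=np.nonzero(m); pts=np.array([ray(s,p,.004)[:2] for p in zip(u,v)],np.float32); r=cv2.minAreaRect(pts*1000); print(t,c,np.round(cv2.boxPoints(r)).tolist())
```

```text
nb1 [0.449 0.107 0.09 ]
nb2 [ 0.452 -0.009  0.09 ]
nj [ 0.441 -0.098  0.066]
sq [0.562 0.042 0.09 ]
sj [ 0.559 -0.051  0.046]
bk [ 0.66  -0.105  0.06 ]
oj [0.592 0.283 0.07 ]
ob [ 0.542 -0.3    0.094]
btF1 [ 0.417 -0.242  0.008]
btF2 [ 0.406 -0.318  0.008]
btB1 [ 0.598 -0.279  0.04 ]
btB2 [ 0.585 -0.348  0.04 ]
jtF1 [0.443 0.311 0.008]
jtF2 [0.454 0.235 0.008]
jtB1 [0.634 0.332 0.04 ]
jtB2 [0.642 0.252 0.04 ]
top new_bottle [0.452 0.105 0.084] 0.74 [208, 237]
top new_bottle [ 0.449 -0.009  0.089] 0.72 [256, 246]
scene new_bottle [0.47  0.    0.047] 0.83 [289, 172]
scene new_bottle [0.467 0.122 0.048] 0.72 [325, 195]
top new_bottle_1 [0.454 0.108 0.086] 0.77 [207, 236]
top new_bottle_1 [ 0.449 -0.007  0.09 ] 0.64 [255, 246]
scene new_bottle_1 [0.465 0.12  0.05 ] 0.69 [325, 194]
scene new_bottle_1 [0.47  0.001 0.047] 0.55 [289, 172]
top new_jar [ 0.442 -0.098  0.071] 0.76 [292, 255]
scene new_jar [ 0.458 -0.087  0.047] 0.85 [270, 155]
bottle_tray top [[396.0, -324.0], [603.0, -364.0], [620.0, -276.0], [413.0, -236.0]]
bottle_tray scene [[386.0, -347.0], [582.0, -395.0], [612.0, -275.0], [415.0, -227.0]]
jar_tray top [[440.0, 316.0], [454.0, 229.0], [660.0, 263.0], [646.0, 350.0]]
jar_tray scene [[435.0, 315.0], [445.0, 226.0], [648.0, 250.0], [638.0, 338.0]]
```

>>> carry_out(
  increments=[
    [0, 0, 0, 0, 0, 100, 0],
    [0, 0, 9, 0, 0, 100, 0],
    [0, 0, 18, 0, -62, 100, 0],
    [0, 0, 28, 50, -110, 100, 0],
    [0, 0, 28, 100, -150, 100, 0],
    [0, 0, 28, 150, -190, 100, 0],
    [0, 0, 28, 200, -230, 100, 0],
    [0, 0, 28, 250, -290, 100, 0],
    [0, 0, 28, 300, -350, 100, 0],
    [0, 0, 28, 300, -350, 100, 0],
    [0, 0, 28, 300, -350, 100, 0],
    [0, 0, 28, 300, -350, 100, 0],
  ],
)

```text
clock: 3.45
tool_pos: [0.5307, 0.2843, 0.3265]
orientation: [180.0, 0.0, -82.0]
force: [0.4, 0.7, -0.2]
opening: 0.0875
```

```bash
cat >> h.py <<'E'
from scipy.spatial.transform import Rotation as Ro
def wrist():
    o=ctrl.get_obs(); s=ctrl.snapshot("wrist"); T=np.eye(4); T[:3,:3]=Ro.from_euler("xyz",o["orientation"],degrees=True).as_matrix(); T[:3,3]=o["tool_pos"]
    W=np.linalg.inv(T@s["hand_eye"]); s["wrvec"]=cv2.Rodrigues(W[:3,:3])[0]; s["wtvec"]=W[:3,3]; return s
def cal(s): return dict(rvec=s["wrvec"],tvec=s["wtvec"],intrinsics=s["intrinsics"])
E
python3 - <<'E'
from h import *
s=wrist(); print(s["hand_eye"].round(3).tolist()); o=ctrl.get_obs(); print(o["clock"],o["tool_pos"],o["orientation"])
cv2.imwrite("pics/w1.png",cv2.resize(s["pixels"],(768,576),interpolation=cv2.INTER_CUBIC))
for n in("old_jar","jar_tray"):
  for d in ctrl.search_frame(s,n): print(n,d["centre"],d["confidence"],px(cal(s),d["centre"]))
E
```

```text
[[1.0, 0.001, 0.0, 0.001], [-0.001, 0.958, 0.287, -0.079], [0.0, -0.287, 0.958, -0.159], [0.0, 0.0, 0.0, 1.0]]
3.5 [0.53041293 0.28472041 0.32663233] [-1.79996302e+02  1.35810369e-02 -8.19716512e+01]
old_jar [0.5938, 0.2907, 0.0728] 0.87 [256, 112]
old_jar [0.6991, 0.2514, 0.0661] 0.62 [296, 35]
jar_tray [0.5373, 0.2874, 0.003] 0.55 [253, 145]
```

View pics/w1.png

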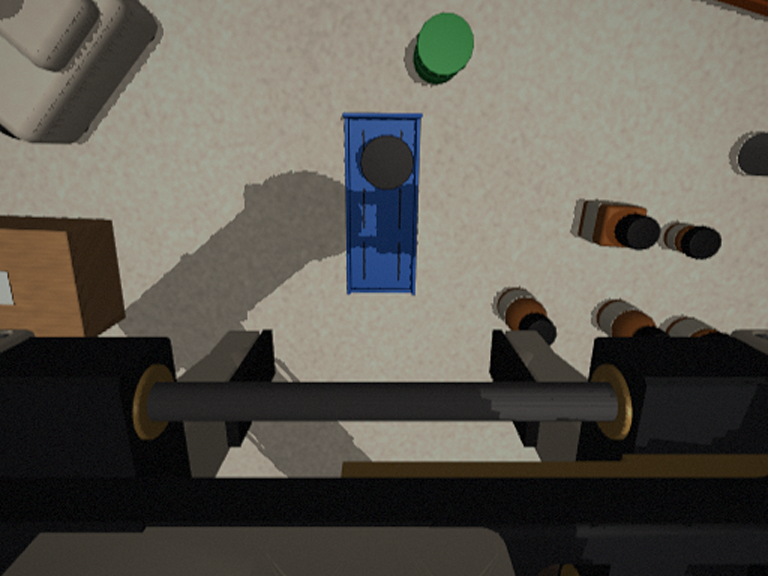

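Run:
```python
from h import *
s=cal(wrist())
for n,(u,v,z) in dict(oj=(387,162,.07),F1=(348,293,.010),F2=(415,294,.010),B1=(344,115,.04),B2=(421.5,115,.04),S1=(346,205,.018),S2=(418,205,.018)).items(): print(n,ray(s,(u/1.5,v/1.5),z).round(4))
```

```text
oj [0.5992 0.2891 0.07  ]
F1 [0.4454 0.3118 0.01  ]
F2 [0.4553 0.2342 0.01  ]
B1 [0.6361 0.3364 0.04  ]
B2 [0.6468 0.2619 0.04  ]
S1 [0.5473 0.3256 0.018 ]
S2 [0.5584 0.2487 0.018 ]
```

>>> carry_out(
  increments=[
    [0, 0, 0, 34, 2, -40, 0],
    [0, 0, 0, 68, 4, -80, 0],
    [0, 0, 0, 68, 4, -140, 0],
    [0, 0, 0, 68, 4, -200, 0],
    [0, 0, 0, 68, 4, -240, 0],
    [0, 0, 0, 68, 4, -265, 0],
    [0, 0, 0, 68, 4, -280, 0],
    [0, 0, 0, 68, 4, -286, 0],
    [0, 0, 0, 68, 4, -286, 0],
    [0, 0, 0, 68, 4, -286, 0.7],
    [0, 0, 0, 68, 4, -286, 0.7],
    [0, 0, 0, 68, 4, -286, 0.7],
    [0, 0, 0, 68, 4, -286, 0.7],
    [0, 0, 0, 68, 4, -286, 0.7],
    [0, 0, 0, 68, 4, -286, 0.7],
  ],
)

```text
clock: 5.52
tool_pos: [0.5988, 0.2884, 0.0407]
orientation: [-180.0, 0.0, -82.0]
force: [-0.6, 1.1, 1.8]
opening: 0.0491
```

>>> carry_out(
  increments=[
    [0, 0, 0, 0, 0, 8, 0.7],
    [0, 0, 0, 0, 0, 20, 0.7],
    [0, 0, 0, -25, -2, 20, 0.7],
    [0, 0, 0, -60, -6, 20, 0.7],
    [0, 0, 0, -95, -9, 20, 0.7],
    [0, 0, 0, -114, -11, 20, 0.7],
    [0, 0, 0, -114, -11, 20, 0.7],
    [0, 0, 0, -114, -11, 10, 0.7],
    [0, 0, 0, -114, -11, 4, 0.7],
    [0, 0, 0, -114, -11, 1, 0.7],
    [0, 0, 0, -114, -11, 0, 0.7],
    [0, 0, 0, -114, -11, 0, 0.7],
    [0, 0, 0, -114, -11, 0, 0],
    [0, 0, 0, -114, -11, 0, 0],
    [0, 0, 0, -114, -11, 0, 0],
    [0, 0, 0, -114, -11, 30, 0],
    [0, 0, 0, -114, -11, 80, 0],
    [0, 0, 0, -114, -11, 140, 0],
    [0, 0, 0, -114, -11, 200, 0],
    [0, 0, 0, -114, -11, 200, 0],
  ],
)

```text
clock: 8.02
tool_pos: [0.4869, 0.2791, 0.2463]
orientation: [-179.5, 0.3, -82.0]
force: [-0.4, 0.2, -0.1]
opening: 0.0875
```

Run:
```python
from h import *
look(["old_jar"])
```

```text
top old_jar [0.698 0.249 0.068] 0.74 [172, 133]
top old_jar [0.479 0.264 0.069] 0.66 [147, 215]
scene old_jar [0.496 0.285 0.064] 0.85 [373, 234]
scene old_jar [0.718 0.26  0.061] 0.75 [291, 283]
```

>>> carry_out(
  increments=[
    [0, 0, 0, 0, -20, 60, 0],
    [0, 0, -2, 0, -75, 85, 0],
    [0, 0, -4, 5, -135, 85, 0],
    [0, 0, -6, 5, -195, 85, 0],
    [0, 0, -8, 5, -255, 85, 0],
    [0, 0, -10, 5, -315, 85, 0],
    [0, 0, -12, 10, -375, 85, 0],
    [0, 0, -14, 10, -435, 85, 0],
    [0, 0, -16, 10, -495, 85, 0],
    [0, 0, -18, 10, -545, 85, 0],
    [0, 0, -18, 10, -567, 85, 0],
    [0, 0, -18, 10, -567, 85, 0],
    [0, 0, -18, 10, -567, 85, 0],
    [0, 0, -18, 10, -567, 85, 0],
  ],
)

```text
clock: 9.98
tool_pos: [0.4948, -0.2888, 0.3253]
orientation: [180.0, 0.0, -99.9]
force: [0.7, 0.0, 1.7]
opening: 0.0876
```

Run:
```python
from h import *
s=wrist(); o=ctrl.get_obs(); print(o["tool_pos"],o["orientation"])
cv2.imwrite("pics/w2.png",cv2.resize(s["pixels"],(768,576),interpolation=cv2.INTER_CUBIC))
for n in("old_bottle","bottle_tray"):
  for d in ctrl.search_frame(s,n): print(n,d["centre"],d["confidence"],px(cal(s),d["centre"]))
np.savez("w2.npz",**cal(s))
```

```text
[ 0.49485732 -0.28880407  0.32552618] [ 1.79996345e+02  3.79553736e-03 -9.99066637e+01]
old_bottle [0.5493, -0.2978, 0.0954] 0.95 [254, 119]
bottle_tray [0.4985, -0.2933, 0.0056] 0.63 [257, 147]
```

View pics/w2.png

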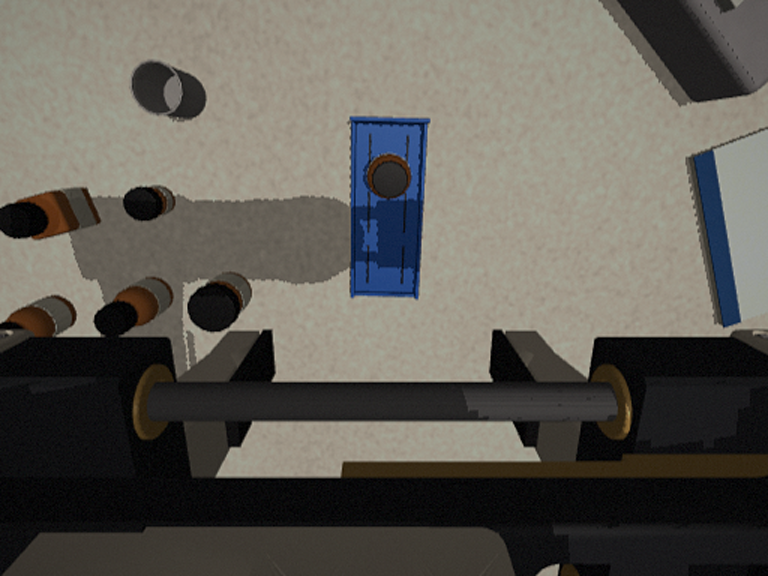

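Wrist view: bottle cap centre at about (390,178), tray front corners (351,296), (418,297), back top corners (350,119), (430,120).

Run:
```python
from h import *
s=dict(np.load("w2.npz"))
for n,(u,v,z) in dict(ob=(390,178,.094),F1=(351,296,.010),F2=(418.5,297,.010),B1=(350,119,.04),B2=(430,120,.04),beaker=(157,87,.06),sj=(143,203,.046),nj=(214,306,.066),sq=(20,219,.09),nb2=(115,319,.09)).items(): print(n,ray(s,(u/1.5,v/1.5),z).round(4))
```

```text
ob [ 0.5485 -0.3059  0.094 ]
F1 [ 0.4187 -0.2396  0.01  ]
F2 [ 0.4041 -0.3169  0.01  ]
B1 [ 0.6068 -0.2773  0.04  ]
B2 [ 0.5926 -0.3537  0.04  ]
beaker [ 0.6621 -0.111   0.06  ]
sj [ 0.5639 -0.0562  0.046 ]
nj [ 0.4504 -0.1052  0.066 ]
sq [0.5702 0.0352 0.09  ]
nb2 [ 0.461  -0.0166  0.09  ]
```

>>> carry_out(
  increments=[
    [0, 0, 0, 27, -7, -40, 0],
    [0, 0, 0, 53, -14, -80, 0],
    [0, 0, 0, 53, -14, -140, 0],
    [0, 0, 0, 53, -14, -190, 0],
    [0, 0, 0, 53, -14, -230, 0],
    [0, 0, 0, 53, -14, -252, 0],
    [0, 0, 0, 53, -14, -263, 0],
    [0, 0, 0, 53, -14, -263, 0],
    [0, 0, 0, 53, -14, -263, 0.8],
    [0, 0, 0, 53, -14, -263, 0.8],
    [0, 0, 0, 53, -14, -263, 0.8],
    [0, 0, 0, 53, -14, -263, 0.8],
    [0, 0, 0, 53, -14, -263, 0.8],
    [0, 0, 0, 53, -14, -263, 0.8],
    [0, 0, 0, 53, -14, -263, 0.8],
  ],
)

```text
clock: 12.0
tool_pos: [0.5477, -0.3037, 0.0626]
orientation: [-180.0, -0.0, -100.0]
force: [0.6, -0.5, -0.5]
opening: 0.0313
```

Gripped (31 mm). Lift 20 mm, move to the front, set down, and rise.

>>> carry_out(
  increments=[
    [0, 0, 0, 0, 0, 8, 0.8],
    [0, 0, 0, 0, 0, 20, 0.8],
    [0, 0, 0, -25, 5, 20, 0.8],
    [0, 0, 0, -60, 11, 20, 0.8],
    [0, 0, 0, -90, 16, 20, 0.8],
    [0, 0, 0, -103, 19, 20, 0.8],
    [0, 0, 0, -103, 19, 20, 0.8],
    [0, 0, 0, -103, 19, 10, 0.8],
    [0, 0, 0, -103, 19, 4, 0.8],
    [0, 0, 0, -103, 19, 1, 0.8],
    [0, 0, 0, -103, 19, 0, 0.8],
    [0, 0, 0, -103, 19, 0, 0.8],
    [0, 0, 0, -103, 19, 0, 0],
    [0, 0, 0, -103, 19, 0, 0],
    [0, 0, 0, -103, 19, 0, 0],
    [0, 0, 0, -103, 19, 30, 0],
    [0, 0, 0, -103, 19, 80, 0],
    [0, 0, 0, -103, 19, 140, 0],
    [0, 0, 0, -103, 19, 190, 0],
    [0, 0, 0, -103, 19, 240, 0],
  ],
)

```text
clock: 14.5
tool_pos: [0.4444, -0.2846, 0.3046]
orientation: [-179.9, 0.0, -100.0]
force: [0.4, -1.0, -0.0]
opening: 0.0874
```

Run:
```python
from h import *
look(["old_bottle","old_jar"])
s=ctrl.snapshot("scene"); cv2.imwrite("pics/s2.png",cv2.resize(s["pixels"],(800,600),interpolation=cv2.INTER_CUBIC))
```

```text
top old_jar [0.483 0.268 0.069] 0.88 [145, 213]
scene old_bottle [ 0.451 -0.272  0.052] 0.78 [229, 123]
scene old_bottle [ 0.458 -0.09   0.048] 0.64 [269, 154]
scene old_jar [0.715 0.26  0.06 ] 0.8 [292, 283]
scene old_jar [0.5   0.285 0.062] 0.79 [372, 236]
```

View pics/s2.png

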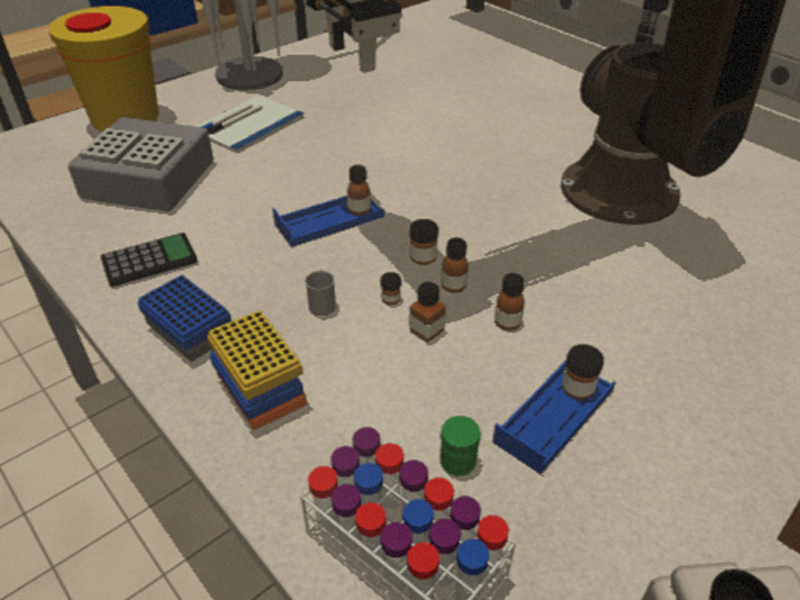

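>>> carry_out(
  increments=[
    [0, 0, 2, -5, 60, 25, 0],
    [0, 0, 4, -10, 120, 25, 0],
    [0, 0, 6, -15, 180, 25, 0],
    [0, 0, 8, -20, 240, 25, 0],
    [0, 0, 10, -25, 285, 25, 0],
    [0, 0, 10, -25, 285, 25, 0],
    [0, 0, 10, -25, 285, 25, 0],
    [0, 0, 10, -25, 285, 25, 0],
  ],
)

```text
clock: 15.85
tool_pos: [0.4197, -0.0005, 0.3271]
orientation: [179.9, -0.0, -90.1]
force: [0.1, 0.1, -0.9]
opening: 0.0876
```

Run:
```python
from h import *
s=wrist(); o=ctrl.get_obs(); print(o["tool_pos"],o["orientation"])
cv2.imwrite("pics/w3.png",cv2.resize(s["pixels"],(768,576),interpolation=cv2.INTER_CUBIC))
for n in("new_bottle","new_jar","square_bottle","small_jar"):
  for d in ctrl.search_frame(s,n): print(n,d["centre"],d["confidence"],px(cal(s),d["centre"]))
np.savez("w3.npz",**cal(s))
```

```text
[ 0.41970705 -0.00058887  0.32719005] [ 1.79954926e+02 -2.62567154e-02 -9.00899700e+01]
new_bottle [0.4595, 0.1049, 0.0825] 0.8 [178, 130]
new_bottle [0.4597, -0.0072, 0.0896] 0.57 [259, 130]
new_jar [0.4483, -0.0935, 0.0674] 0.89 [318, 137]
new_jar [0.462, -0.0081, 0.0899] 0.67 [259, 128]
square_bottle [0.5646, 0.0396, 0.0836] 0.74 [222, 46]
small_jar [0.5603, -0.0527, 0.0429] 0.84 [291, 55]
small_jar [0.4466, -0.0952, 0.0664] 0.45 [319, 138]
small_jar [0.4453, -0.2667, 0.0614] 0.2 [435, 138]
```

View pics/w3.png

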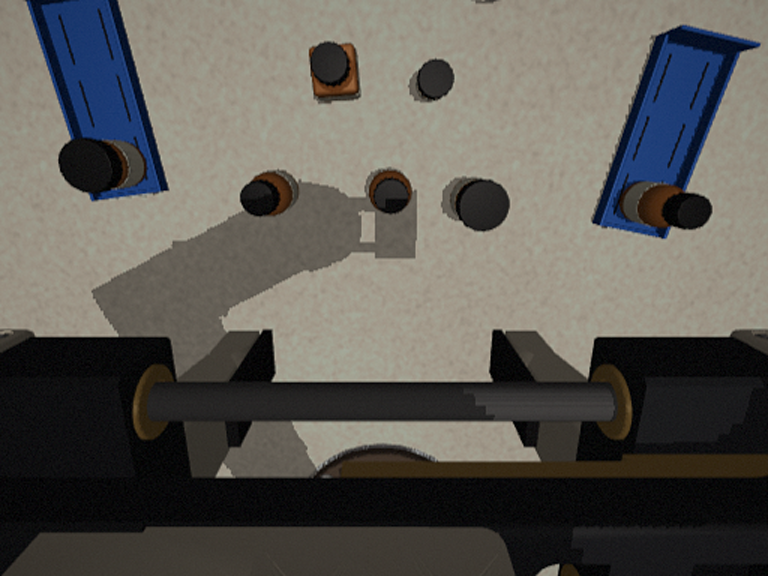

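Cap centres: bottle 1 (261,198), bottle 2 (390,195), jar (483,204), square (329,63), small jar (436,78).

Run:
```python
from h import *
s=dict(np.load("w3.npz"))
for n,(u,v,z) in dict(nb1=(261,198,.09),nb2=(390,195,.09),nj=(483,204,.066),sq=(329,63,.09),sj=(436,78,.046),ob=(688,211,.094),oj=(88,165,.07)).items(): print(n,ray(s,(u/1.5,v/1.5),z).round(4))
```

```text
nb1 [0.4572 0.1084 0.09  ]
nb2 [ 0.4599 -0.0089  0.09  ]
nj [ 0.4489 -0.0995  0.066 ]
sq [0.5687 0.0426 0.09  ]
sj [ 0.5636 -0.0522  0.046 ]
ob [ 0.446  -0.2796  0.094 ]
oj [0.4856 0.2733 0.07  ]
```

>>> carry_out(
  increments=[
    [0, 0, 0, 20, -5, -40, 0.35],
    [0, 0, 0, 39, -9, -80, 0.35],
    [0, 0, 0, 39, -9, -130, 0.35],
    [0, 0, 0, 39, -9, -180, 0.35],
    [0, 0, 0, 39, -9, -220, 0.35],
    [0, 0, 0, 39, -9, -250, 0.35],
    [0, 0, 0, 39, -9, -262, 0.35],
    [0, 0, 0, 39, -9, -268, 0.35],
    [0, 0, 0, 39, -9, -268, 0.35],
    [0, 0, 0, 39, -9, -268, 0.8],
    [0, 0, 0, 39, -9, -268, 0.8],
    [0, 0, 0, 39, -9, -268, 0.8],
    [0, 0, 0, 39, -9, -268, 0.8],
    [0, 0, 0, 39, -9, -268, 0.8],
  ],
)

```text
clock: 17.85
tool_pos: [0.459, -0.0086, 0.0599]
orientation: [-180.0, 0.0, -90.0]
force: [-0.9, -0.9, 4.7]
opening: 0.0314
```

>>> carry_out(
  increments=[
    [0, 0, 0, 0, 0, 10, 0.8],
    [0, 0, 0, 0, 0, 50, 0.8],
    [0, 0, 0, 0, 0, 100, 0.8],
    [0, 0, 0, 10, -20, 130, 0.8],
    [0, 0, -3, 28, -70, 130, 0.8],
    [0, 0, -6, 46, -125, 130, 0.8],
    [0, 0, -9, 64, -180, 130, 0.8],
    [0, 0, -11, 82, -235, 130, 0.8],
    [0, 0, -11, 97, -280, 130, 0.8],
    [0, 0, -11, 103, -299, 130, 0.8],
    [0, 0, -11, 103, -299, 130, 0.8],
    [0, 0, -11, 103, -299, 90, 0.8],
    [0, 0, -11, 103, -299, 50, 0.8],
    [0, 0, -11, 103, -299, 20, 0.8],
    [0, 0, -11, 103, -299, 10, 0.8],
    [0, 0, -11, 103, -299, 6, 0.8],
    [0, 0, -11, 103, -299, 4, 0.8],
    [0, 0, -11, 103, -299, 4, 0.8],
  ],
)

```text
clock: 20.1
tool_pos: [0.5622, -0.3077, 0.0646]
orientation: [-179.9, -0.0, -101.0]
force: [0.4, 0.0, -0.8]
opening: 0.031
```

>>> carry_out(
  increments=[
    [0, 0, 0, 0, 0, -1, 0.8],
    [0, 0, 0, 0, 0, -1, 0],
    [0, 0, 0, 0, 0, -1, 0],
    [0, 0, 0, 0, 0, -1, 0],
    [0, 0, 0, 0, 0, 20, 0],
    [0, 0, 0, 0, 0, 60, 0],
    [0, 0, 0, 0, 0, 120, 0.35],
    [0, 0, 2, -12, 50, 140, 0.35],
    [0, 0, 4, -25, 105, 140, 0.35],
    [0, 0, 6, -40, 165, 140, 0.35],
    [0, 0, 8, -55, 225, 140, 0.35],
    [0, 0, 11, -70, 285, 140, 0.35],
    [0, 0, 11, -85, 345, 140, 0.35],
    [0, 0, 11, -100, 400, 140, 0.35],
    [0, 0, 11, -105, 415, 140, 0.35],
    [0, 0, 11, -105, 415, 100, 0.35],
    [0, 0, 11, -105, 415, 50, 0.35],
    [0, 0, 11, -105, 415, 50, 0.35],
  ],
)

```text
clock: 22.35
tool_pos: [0.4545, 0.1054, 0.111]
orientation: [179.7, -0.2, -90.0]
force: [-0.4, 0.1, 0.5]
opening: 0.0568
```

Run:
```python
from h import *
s=look(["old_bottle","new_bottle","square_bottle","small_jar","beaker"])
s=ctrl.snapshot("scene"); cv2.imwrite("pics/s3.png",cv2.resize(s["pixels"],(800,600),interpolation=cv2.INTER_CUBIC))
```

```text
top old_bottle [ 0.442 -0.274  0.062] 0.97 [366, 268]
top new_bottle [ 0.55  -0.299  0.064] 0.83 [380, 225]
top square_bottle [0.559 0.037 0.056] 0.9 [245, 200]
top small_jar [ 0.56  -0.051  0.044] 0.61 [280, 206]
top beaker [ 0.663 -0.112  0.025] 0.54 [308, 173]
scene old_bottle [ 0.448 -0.27   0.053] 0.85 [230, 123]
scene new_bottle [ 0.571 -0.297  0.05 ] 0.93 [190, 135]
scene new_bottle [0.466 0.122 0.051] 0.56 [326, 194]
scene new_bottle [0.57  0.293 0.003] 0.39 [349, 272]
scene square_bottle [0.58  0.057 0.05 ] 0.57 [273, 202]
scene small_jar [ 0.569 -0.046  0.032] 0.63 [249, 184]
scene beaker [ 0.661 -0.096  0.042] 0.79 [207, 187]
scene beaker [0.466 0.122 0.052] 0.68 [326, 194]
scene beaker [0.579 0.054 0.054] 0.21 [272, 200]
```

View pics/s3.png

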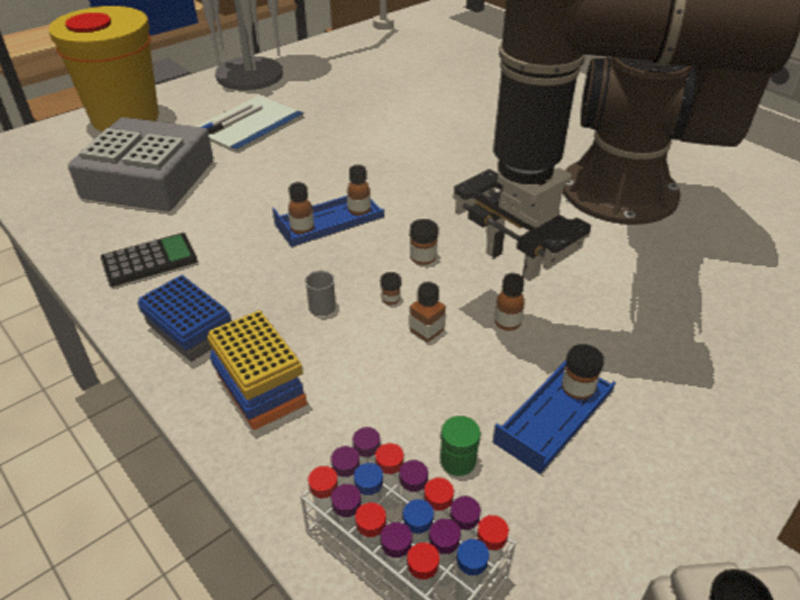

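>>> carry_out(
  increments=[
    [0, 0, 0, 0, 1, 0, 0.35],
    [0, 0, 0, 0, 1, -20, 0.35],
    [0, 0, 0, 0, 1, -40, 0.35],
    [0, 0, 0, 0, 1, -50, 0.35],
    [0, 0, 0, 0, 1, -54, 0.35],
    [0, 0, 0, 0, 1, -54, 0.35],
    [0, 0, 0, 0, 1, -54, 0.8],
    [0, 0, 0, 0, 1, -54, 0.8],
    [0, 0, 0, 0, 1, -54, 0.8],
    [0, 0, 0, 0, 1, -54, 0.8],
    [0, 0, 0, 0, 1, -54, 0.8],
  ],
)

```text
clock: 24.38
tool_pos: [0.4572, 0.1087, 0.0599]
orientation: [-179.9, 0.0, -90.0]
force: [-0.8, 1.8, 3.6]
opening: 0.0315
```

>>> carry_out(
  increments=[
    [0, 0, 0, 0, 0, 10, 0.8],
    [0, 0, 0, 0, 0, 50, 0.8],
    [0, 0, 0, 0, 0, 100, 0.8],
    [0, 0, 0, 3, -20, 130, 0.8],
    [0, 0, -2, 10, -75, 130, 0.8],
    [0, 0, -4, 16, -130, 130, 0.8],
    [0, 0, -6, 22, -185, 130, 0.8],
    [0, 0, -8, 28, -240, 130, 0.8],
    [0, 0, -10, 34, -295, 130, 0.8],
    [0, 0, -11, 40, -345, 130, 0.8],
    [0, 0, -11, 45, -385, 130, 0.8],
    [0, 0, -11, 47, -405, 130, 0.8],
    [0, 0, -11, 47, -405, 130, 0.8],
    [0, 0, -11, 47, -405, 90, 0.8],
    [0, 0, -11, 47, -405, 50, 0.8],
    [0, 0, -11, 47, -405, 20, 0.8],
    [0, 0, -11, 47, -405, 10, 0.8],
    [0, 0, -11, 47, -405, 6, 0.8],
    [0, 0, -11, 47, -405, 4, 0.8],
    [0, 0, -11, 47, -405, 3, 0.8],
  ],
)

```text
clock: 26.88
tool_pos: [0.5047, -0.2968, 0.0639]
orientation: [-179.9, -0.0, -101.0]
force: [0.3, 3.7, 7.2]
opening: 0.0315
```

>>> carry_out(
  increments=[
    [0, 0, 0, 0, 0, 0, 0.8],
    [0, 0, 0, 0, 0, 0, 0],
    [0, 0, 0, 0, 0, 0, 0],
    [0, 0, 0, 0, 0, 0, 0],
    [0, 0, 0, 0, 0, 20, 0],
    [0, 0, 0, 0, 0, 60, 0],
    [0, 0, 0, 0, 0, 100, 0],
    [0, 0, 3, -10, 40, 140, 0],
    [0, 0, 6, -25, 90, 140, 0],
    [0, 0, 9, -40, 140, 140, 0],
    [0, 0, 11, -52, 180, 120, 0],
    [0, 0, 11, -56, 198, 90, 0],
    [0, 0, 11, -56, 198, 60, 0],
    [0, 0, 11, -56, 198, 60, 0],
  ],
)

```text
clock: 28.62
tool_pos: [0.4461, -0.0987, 0.1211]
orientation: [179.8, -0.0, -90.0]
force: [-0.0, 1.0, 0.7]
opening: 0.0877
```

Run:
```python
from h import *
look(["old_bottle","new_bottle","new_jar"])
o=ctrl.get_obs(); print(o["tool_pos"])
s=ctrl.snapshot("scene"); cv2.imwrite("pics/s4.png",cv2.resize(s["pixels"][80:240,140:350],None,fx=3,fy=3,interpolation=cv2.INTER_CUBIC))
```

```text
top old_bottle [ 0.436 -0.282  0.091] 0.62 [373, 271]
scene old_bottle [ 0.455 -0.272  0.055] 0.88 [228, 123]
scene new_bottle [ 0.51  -0.283  0.052] 0.93 [210, 129]
scene new_bottle [ 0.571 -0.295  0.05 ] 0.81 [190, 135]
scene new_jar [ 0.457 -0.089  0.049] 0.96 [270, 154]
scene new_jar [ 0.527 -0.282  0.012] 0.75 [207, 143]
[ 0.44814468 -0.09882031  0.12326693]
```

View pics/s4.png

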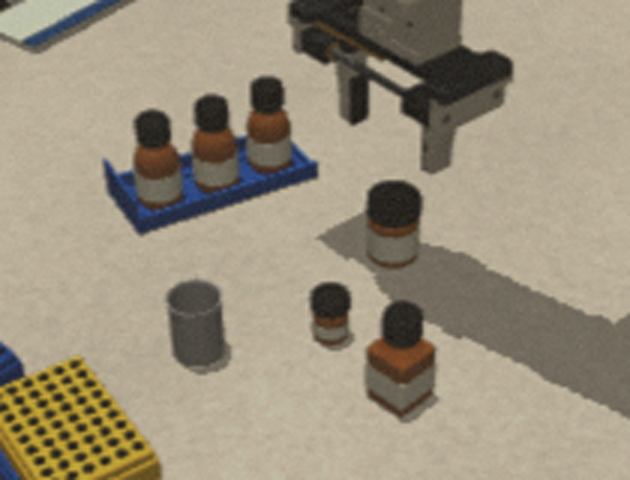

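All three bottles stand upright in their tray, and the jar (392,225) is below the gripper. Now I grip the jar.

>>> carry_out(
  increments=[
    [0, 0, 0, 0, 0, -20, 0],
    [0, 0, 0, 0, 0, -50, 0],
    [0, 0, 0, 0, 0, -75, 0],
    [0, 0, 0, 0, 0, -84, 0],
    [0, 0, 0, 0, 0, -86, 0],
    [0, 0, 0, 0, 0, -86, 0],
    [0, 0, 0, 0, 0, -86, 0.7],
    [0, 0, 0, 0, 0, -86, 0.7],
    [0, 0, 0, 0, 0, -86, 0.7],
    [0, 0, 0, 0, 0, -86, 0.7],
    [0, 0, 0, 0, 0, -86, 0.7],
  ],
)

```text
clock: 30.45
tool_pos: [0.4477, -0.0987, 0.0366]
orientation: [-180.0, -0.0, -90.0]
force: [-0.3, -0.2, 1.4]
opening: 0.0492
```

>>> carry_out(
  increments=[
    [0, 0, 0, 0, 0, 10, 0.7],
    [0, 0, 0, 0, 0, 50, 0.7],
    [0, 0, 0, 0, 0, 100, 0.7],
    [0, 0, 0, 5, 20, 140, 0.7],
    [0, 0, 1, 20, 75, 140, 0.7],
    [0, 0, 2, 35, 130, 140, 0.7],
    [0, 0, 3, 52, 185, 140, 0.7],
    [0, 0, 5, 70, 240, 140, 0.7],
    [0, 0, 7, 88, 295, 140, 0.7],
    [0, 0, 8, 104, 345, 140, 0.7],
    [0, 0, 8, 114, 375, 140, 0.7],
    [0, 0, 8, 118, 388, 140, 0.7],
    [0, 0, 8, 118, 388, 140, 0.7],
    [0, 0, 8, 118, 388, 95, 0.7],
    [0, 0, 8, 118, 388, 50, 0.7],
    [0, 0, 8, 118, 388, 20, 0.7],
    [0, 0, 8, 118, 388, 10, 0.7],
    [0, 0, 8, 118, 388, 6, 0.7],
    [0, 0, 8, 118, 388, 4, 0.7],
    [0, 0, 8, 118, 388, 3, 0.7],
  ],
)

```text
clock: 32.95
tool_pos: [0.5662, 0.2897, 0.0407]
orientation: [-179.9, 0.1, -82.0]
force: [0.1, 0.4, 0.3]
opening: 0.0494
```

>>> carry_out(
  increments=[
    [0, 0, 0, 0, 0, 0, 0.7],
    [0, 0, 0, 0, 0, 0, 0.7],
    [0, 0, 0, 0, 0, 0, 0],
    [0, 0, 0, 0, 0, 0, 0],
    [0, 0, 0, 0, 0, 0, 0],
    [0, 0, 0, 0, 0, 20, 0],
    [0, 0, 0, 0, 0, 60, 0],
    [0, 0, 0, 0, 0, 120, 0],
    [0, 0, 0, 0, 0, 180, 0],
    [0, 0, 0, -20, 0, 240, 0],
    [0, 0, 0, -40, 0, 280, 0],
    [0, 0, 0, -40, 0, 280, 0],
    [0, 0, 0, -40, 0, 280, 0],
  ],
)

```text
clock: 34.58
tool_pos: [0.5253, 0.2893, 0.3191]
orientation: [180.0, 0.0, -82.0]
force: [0.9, -0.6, -0.7]
opening: 0.0872
```

Run:
```python
from h import *
look(["old_bottle","new_bottle","old_jar","new_jar","square_bottle","small_jar","beaker"])
w=wrist()["pixels"]; s=ctrl.snapshot("scene")["pixels"]
cv2.imwrite("pics/end.png",cv2.resize(np.vstack([s[70:320,80:420],w[20:220,86:426]]),None,fx=1.33,fy=1.33,interpolation=cv2.INTER_CUBIC))
```

```text
top old_bottle [ 0.441 -0.278  0.061] 0.62 [367, 269]
top new_bottle [ 0.502 -0.284  0.061] 0.94 [372, 244]
top new_bottle [ 0.549 -0.298  0.06 ] 0.88 [379, 226]
top new_bottle [0.553 0.282 0.006] 0.64 [154, 191]
top old_jar [0.698 0.251 0.067] 0.61 [172, 133]
top old_jar [0.557 0.037 0.06 ] 0.61 [245, 200]
top old_jar [0.484 0.27  0.068] 0.56 [145, 213]
top new_jar [0.56  0.283 0.076] 0.79 [146, 181]
top square_bottle [0.561 0.037 0.058] 0.75 [245, 199]
top small_jar [ 0.562 -0.051  0.045] 0.7 [280, 205]
top beaker [ 0.664 -0.113  0.028] 0.8 [309, 172]
scene old_bottle [ 0.455 -0.271  0.052] 0.7 [228, 124]
scene new_bottle [ 0.571 -0.3    0.05 ] 0.93 [190, 135]
scene new_bottle [ 0.509 -0.281  0.055] 0.85 [211, 128]
scene old_jar [0.498 0.287 0.068] 0.96 [373, 234]
scene old_jar [0.711 0.26  0.062] 0.91 [294, 281]
scene new_jar [0.578 0.295 0.062] 0.8 [352, 257]
scene square_bottle [0.58  0.056 0.052] 0.72 [272, 201]
scene small_jar [ 0.571 -0.044  0.034] 0.71 [248, 184]
scene beaker [ 0.663 -0.097  0.042] 0.61 [206, 187]
```

View pics/end.png

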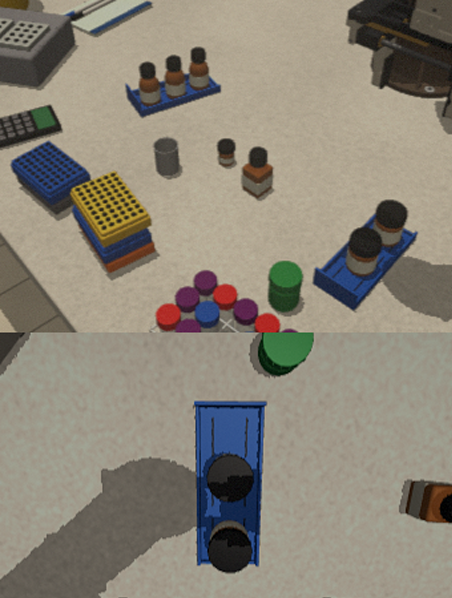

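All five stand upright and centred in their trays, with the older ones at the front. The bystanders are unmoved and the gripper is open, high and clear.

```bash
python3 -c "from plant import ctrl; ctrl.close_job()"
```

```text
the job is handed in; nothing more can be done
```

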